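Refit the dosing valve knob and hold it pressed in

TASK

One valve of the dosing unit has lost its knob for washing, and the dosing cup was turned over its bare spindle to keep dirt out. Take the cup off and stand it on the table top, then turn the loose knob to match the flat of the spindle, push it fully home on the spindle and press it in against the valve's spring as far as it goes, to flush the valve. Finish while still gripping the knob and keeping it pressed in; do not turn the other valve's knob and leave the other things on the table where they are.

Things in the scene. Friction and masses are not known exactly. Their poses are not given: they have to be found in the camera images.
- dosing_unit: Grey bench-top dosing unit, 130 mm (x) x 260 mm (y), fixed; its flat top (the deck) is 74 mm above the table. Origin: centre of its underside; x points to its back, y along its length. On the deck, 65 mm either side of the centre along y, are two valves: one with its knob fitted, one with a bare spindle (which side varies).
- spindle: Bare steel valve spindle, upright on the deck, at first under the cup. Origin: on its axis, level with the deck when not pressed in; z up; x from the axis squarely to its flat. A shoulder 25 mm in diameter ends 13 mm above the deck; on it stands the D-shaped end, 18 mm in diameter, 20 mm tall, its flat 4.5 mm from the axis, tip chamfered. Turns only stiffly (0.25 N m, 0.9 rad either way).
- spindle_tip (a point): Centre of the spindle's top end, on its axis, 33 mm above the deck when not pressed in; same axes as the spindle (x towards the flat).
- press_in (a joint): How far the spindle is pressed in (m): 0 out, 0.008 at its stop; a spring pushes back with 5 N at 0, rising evenly to 13 N at 0.008.
- knob: Loose black knob on the table, bore down, about 100 g: fluted round skirt 56 mm in diameter, 26 mm tall, with a bar grip on top, 16 mm thick, 54 mm long, 26 to 52 mm above the underside; one end of the bar is pointed and bears a white line. Origin: centre of its underside; z up; x along the bar to its pointed end. The bar's sides are flat and parallel from x = -22 to +15 mm.
- knob_bore (a point): Mouth of the knob's bore, centre of its underside; axes as the knob's. The bore is D-shaped, 19.5 mm in diameter, 22 mm deep, its flat 5.25 mm from the axis on the side of the bar's pointed end: so the pointed end must point the way the spindle's flat faces. Fully home, the knob's underside rests on the spindle's shoulder (20 mm below the spindle's tip).
- cup: Pale dosing cup, 68 mm tall, 65 mm across the rim, 49 mm across its bottom, 30 g. It stands upside down on the deck over the bare spindle. Origin: centre of its bottom (now uppermost); its own z points from bottom to rim (now down). Its upper part is 50 to 58 mm wide. The table at the front right, x 0.42 to 0.50, y -0.42 to -0.36, is empty.
- fitted_pointer (a point): Top of the pointed end of the other valve's knob, which is of the same kind and must not be turned: 27 mm from that valve's axis and 65 mm above the deck.
- scrub_brush: Wooden scrub brush lying on the table beyond the knob, 61 x 154 x 46 mm tall; not part of the job. Origin: centre of its underside, y along it.
- marker: Marker pen lying on the table in front of the dosing unit, 17 x 135 x 16 mm tall; not part of the job. Origin: centre of its underside, y along it.

How it is judged:
On the way, in this order (a step that is already met when the one before it is completed fails the run):
1. the cup stands on the table top, released (((angle between cup's own z axis and vertical above 2.99 rad and height (world z) of cup between 0.064 and 0.072 m) or (angle between cup's own z axis and vertical below 0.15 rad and height (world z) of cup between -0.004 and 0.004 m)) and contact force between the fingers and cup below 0.05 N and linear speed of cup below 0.02 m/s), for 0.3 s.
2. the knob is fully home on the spindle, its flat on the spindle's flat (horizontal distance between knob and spindle_tip below 0.003 m and z of knob in the frame of spindle_tip below -0.018 m and angle between the x axis of knob and the x axis of spindle_tip, either way round below 0.2 rad and angle between knob's own z axis and vertical below 0.1 rad), for 0.1 s.
At the end, for the whole second after the job is handed in: Knob home on the spindle: axis within 3 mm, underside within 2 mm of the shoulder, within 0.2 rad of the flat, upright; fingers grip it (over 3 N) and press it over 6 N, spindle in by over 6 of 8 mm. Cup stands on the table top, either way up, untouched, at rest (all of step 2 and value of joint press_in above 0.006 m and contact force between knob and spindle above 6 N and contact force between the fingers and knob above 3 N and ((angle between cup's own z axis and vertical above 2.99 rad and height (world z) of cup between 0.064 and 0.072 m) or (angle between cup's own z axis and vertical below 0.15 rad and height (world z) of cup between -0.004 and 0.004 m)) and contact force between the arm and cup below 0.05 N and linear speed of cup below 0.02 m/s); the arm keeps its last pose, push and grip.
It fails at once if the other valve's knob is turned (its pointer moves more than 6 mm) (distance of fitted_pointer from where it was at the start of the episode above 0.006 m).
It fails at once if the scrub brush or the marker is moved by more than 40 mm (distance of any of scrub_brush, marker from where it was at the start of the episode above 0.04 m).
It also fails if it takes over 64 s, if anything falls off the work surface, if the arm or the gripper's body presses on something with over 40 N, if the wrist force passes 120 N, or if a joint passes its speed limit or range.

ROBOT

A 6-joint arm with a two-finger parallel gripper is mounted at the origin on a cart in front of the work surface, level with it; the furniture and walls round the work are solid. World frame = base frame: x ahead of the robot, y to its left, z up, the work surface at z = 0. Lengths are in m, angles in rad, forces in N, time in s.
With the tool pointing down it reaches from about 0.3 to 1 m from the base axis. Payload 5.1 kg.
Tool frame: the origin (TCP) lies at the centre of the arm's flange, where the gripper is bolted on; the fingertips stand 190 mm ahead of it and the grasp point (between the pads) lies 171 mm ahead of it; z points along the fingers, y is the line along which they close (so a half turn about z gives the same grasp; the last joint's range is limited). The gripper opens to 95 mm and grips with 3 to 60 N. Pads are 20 mm wide; open, the fingers measure 119 mm over their backs; the gripper's body (75 mm by 180 mm) begins 59 mm behind the grasp point.
Start: joints at [1.172, 0.124, 1.65, -0, 1.367, -0.083], TCP at [0.202, 0.618, 0.405] pointing down, gripper open.
Joint ranges: [-2.61, 2.61], [-1.02, 2.33], [0.03, 2.71], [-1.35, 4.49], [0.32, 2.68], [-2.91, 2.91]. Speed limits (rad/s): [2.57, 2.57, 3.14, 3.14, 3.14, 3.14].

INTERFACE

Orientations are given as a unit quaternion [x, y, z, w].
In Python, from workcell import readout, optics, job, spotter gives the robot as it stands.
- The arm moves only by the tool arm_command, never from a script. Its argument "moves" is a list that holds one entry, the list of rows, each a list of 7 numbers: the turn, a rotation vector about the tool's x, y, z in rad, then the shift along the tool's x, y, z in mm, then the finger opening in mm, from 0 to 95.1. A call has 1 to 8 rows; each row is the pose to reach, as a shift and turn from the pose commanded when the call began, along the tool's axes at that moment; what a row does not reach only later rows make up. A row lasts 1/12 s, in which the tool goes at most 41.7 mm and 7.16 degrees, less where a joint would pass 70% of its speed; a pose out of reach is approached as far as the arm can. A call with a gripper value outside its range is refused whole. The fingers move at their own pace and stop on an object; "force" is the grip in N (left out, the last holds). Time passes only in rows, so rows that repeat a pose let the fingers close. It gives the time, the measured TCP pose, the force, the opening and the grip force at its end, in the units of the state.
- readout.state(): the state, without advancing time (a new reading comes with each control period).
- optics.snapshot(name): name is "side" or "top"; returns a dict with "frame" (480x640x3 uint8, red, green, blue), "fx", "fy", "cx", "cy" (pixels), "dist" ([k1, k2, p1, p2, k3] as OpenCV has them; the pictures are not rectified), "xyz" and "attitude" of the camera in the world. Camera axes: x right, y down, z forward; pixel columns grow to the right and rows downward; lengths in m; the calibration is good to about 2 mm. A picture is of the moment at which its call begins. There is no depth.
- job.job_done(): hands the job in; it is judged then, once.
Trained networks look in a picture, given as the dict that the camera call returned (one of the last four; its "shot" number tells which), for a name from the list of things; names that differ only in an ending like _2 or _b are one class to them, and where a whole thing is asked for, a point or a joint stands for the part that bears it (a point fixed in the world has none). Each returns a list of dicts, best first, with "conf" (0 to 1); they miss things now and then, are a little off and sometimes report something else, mostly with a low value. They report only what shows in the picture. A call takes as long as a camera call.
- spotter.boxes_of(name, picture): "at" ([x, y, z] in m, in the coordinates of the camera as it stood for that picture, good to about 4 mm: the middle of the surface that is visible of it).
- spotter.pinpoint(name, picture): "at" ([x, y, z] in m, in the coordinates of the camera as it stood for that picture, good to about 4 mm: a listed point, or the origin of a listed thing).
The state is a dict: "time_s": time; "q": joint angles; "joint_velocities": joint speeds; "joint_torque": joint torques, N m; "tool_pos": TCP position; "tcp_rot": TCP orientation; "wrist_force": force on the tool from outside, world axes, zero at the start; "wrist_torque": the same for the moment, N m; "grip_width": finger opening in m; "grasp_force": force on a finger pad.
Only numpy, scipy, OpenCV 4.12 (cv2) and the standard library are available. Lean on these libraries where they do the work, as an engineer would, in place of code of your own. Each camera call takes 0.05 s, during which the arm holds its last target. There are 200 camera calls.

## Working session

There is one attempt and no reset: what is moved stays moved. The work goes in short steps, Python scripts to look and compute and a tool call to move; the robot and the scene stay as the last step left them, time stands still between calls to the robot, and variables do not carry over. Pictures are saved under pics/ and viewed, at most 10 in all, crops included, and the job is handed in when it is done.

Besides the shell and the picture viewer there is one more tool, called after "Emit:" as name(argument=value, ...), one argument or row to a line, values as JSON. arm_command: Moves the arm, as the interface text tells. Its arguments: {"type":"object","properties":{"moves":{"type":"array"},"force":{"type":"number"}},"required":["moves"]}

```bash
mkdir -p pics; cat > h.py <<'E'
import numpy as np, cv2
from scipy.spatial.transform import Rotation as R
from workcell import readout, optics, job, spotter
def camR(p):
    a=np.array(p["attitude"],float)
    return R.from_quat(a).as_matrix() if a.size==4 else (a.reshape(3,3) if a.size==9 else R.from_rotvec(a).as_matrix())
def w(p,at): return camR(p)@np.array(at)+np.array(p["xyz"])
def K(p): return np.array([[p["fx"],0,p["cx"]],[0,p["fy"],p["cy"]],[0,0,1.]])
def pix(p,X):
    c=(np.atleast_2d(X)-np.array(p["xyz"]))@camR(p)
    return cv2.projectPoints(c,np.zeros(3),np.zeros(3),K(p),np.array(p["dist"],float))[0][:,0]
def onz(p,uv,z):
    u=cv2.undistortPoints(np.array(uv,float).reshape(-1,1,2),K(p),np.array(p["dist"],float))[:,0]
    d=np.c_[u,np.ones(len(u))]@camR(p).T; o=np.array(p["xyz"])
    return o+d*((z-o[2])/d[:,2:])
def save(p,n,crop=None,s=1):
    f=p["frame"][:,:,::-1]
    if crop: f=f[crop[1]:crop[3],crop[0]:crop[2]]
    cv2.imwrite("pics/"+n,cv2.resize(f,None,fx=s,fy=s,interpolation=cv2.INTER_CUBIC))
E
python3 - <<'E'
from h import *
np.set_printoptions(precision=4,suppress=True)
for c in("top","side"):
    p=optics.snapshot(c); save(p,c+"0.png"); print(c,p["xyz"],p["attitude"],p["fx"])
    for n in("dosing_unit","knob","cup","fitted_pointer","scrub_brush","marker","spindle_tip","knob_bore"):
        print(n,[(w(p,d["at"]).round(4),round(d["conf"],2)) for d in spotter.pinpoint(n,p)[:3]])
print(readout.state())
E
```

```text
top [0.3683 0.0119 1.0342] [-0.7015  0.7091 -0.0539  0.0464] 554.7774514707809
dosing_unit [(array([0.5507, 0.1378, 0.0042]), 0.67), (array([ 0.4051,  0.131 , -0.0008]), 0.48)]
knob [(array([ 0.4761, -0.2516,  0.0011]), 0.83)]
cup [(array([0.5366, 0.2019, 0.1441]), 0.97)]
fitted_pointer [(array([0.5277, 0.078 , 0.1408]), 0.74), (array([ 0.6143, -0.1927, -0.0018]), 0.16)]
scrub_brush [(array([ 0.6131, -0.1955,  0.0007]), 0.56)]
marker [(array([0.405 , 0.1339, 0.0027]), 0.65)]
spindle_tip []
knob_bore [(array([ 0.4773, -0.2496,  0.0019]), 0.83)]
side [0.3726 0.6057 0.6785] [-0.1028  0.9109 -0.3982  0.0339] 519.3488251088803
dosing_unit []
knob [(array([ 0.4715, -0.2514,  0.0046]), 0.6)]
cup [(array([0.5338, 0.1972, 0.1442]), 0.63)]
fitted_pointer [(array([0.5326, 0.0761, 0.1426]), 0.93)]
scrub_brush [(array([ 0.6116, -0.2035,  0.0015]), 0.57)]
marker [(array([0.4022, 0.1307, 0.0001]), 0.64)]
spindle_tip [(array([0.5361, 0.1971, 0.1465]), 0.52)]
knob_bore [(array([0.5297, 0.0728, 0.1415]), 0.59), (array([ 0.4737, -0.2528,  0.0016]), 0.57)]
{'time_s': 0.9, 'q': array([ 1.1724,  0.1237,  1.6503, -0.    ,  1.3675, -0.0826]), 'joint_velocities': array([ 0.0004,  0.0001,  0.0017, -0.    ,  0.0032,  0.0017]), 'joint_torque': array([ -0.0006, -41.7576, -36.0234,   0.0775,   0.0428,   0.    ]), 'tool_pos': array([0.2019, 0.6178, 0.4048]), 'tcp_rot': array([0.1572, 0.9876, 0.    , 0.    ]), 'wrist_force': array([-0.4314,  0.2593,  0.736 ]), 'wrist_torque': array([-0.0251,  0.0144, -0.0264]), 'grasp_force': 0.0, 'grip_width': 0.09482619891630784}
```

View pics/top0.png

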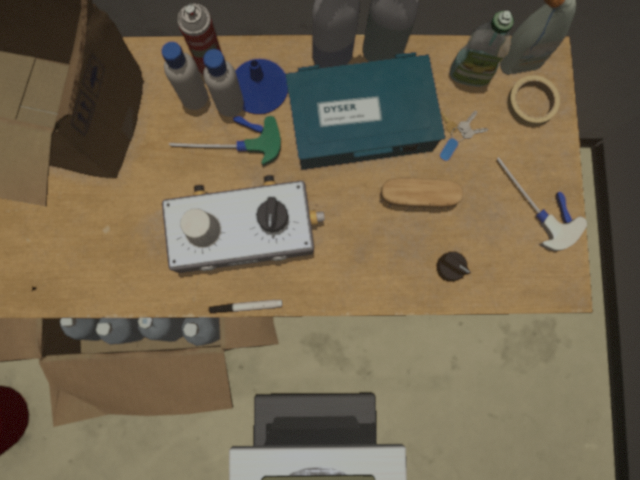

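View pics/side0.png

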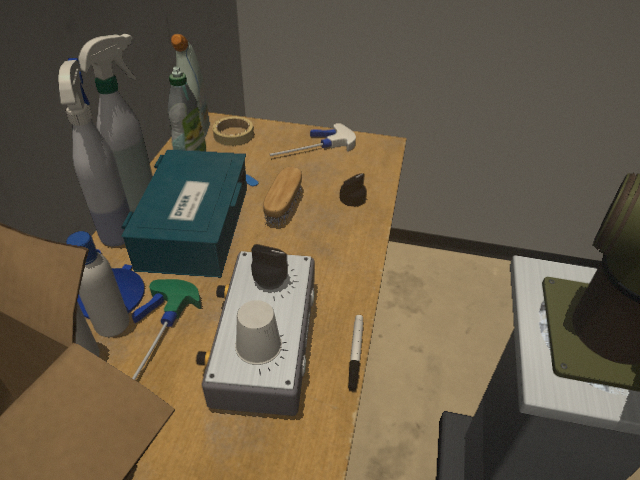

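The top view shows the unit at about px (238,226), with the cup at (198,227), the fitted knob at (272,215) and the loose knob at (453,265) pointing right and slightly down. The side view agrees: cup (257,330), loose knob (353,190).

```bash
python3 - <<'E'
from h import *
np.set_printoptions(precision=4,suppress=True)
p=optics.snapshot("top"); f=p["frame"]
hsv=cv2.cvtColor(f,cv2.COLOR_RGB2HSV)
m=((hsv[...,1]<45)&(hsv[...,2]>130)).astype(np.uint8); m2=np.zeros_like(m); m2[175:275,155:320]=m[175:275,155:320]
m2=cv2.morphologyEx(m2,cv2.MORPH_OPEN,np.ones((5,5)))
c=max(cv2.findContours(m2,cv2.RETR_EXTERNAL,cv2.CHAIN_APPROX_NONE)[0],key=cv2.contourArea)
b=cv2.boxPoints(cv2.minAreaRect(c)); P=onz(p,b,.074); print(b,P,P.mean(0))
e=[P[(i+1)%4]-P[i] for i in range(4)]; print([(np.linalg.norm(v),np.degrees(np.arctan2(v[1],v[0]))) for v in e])
for n in("cup","knob","fitted_pointer"):
  for q in(p,optics.snapshot("side")):
    print(n,[w(q,d["at"]).round(4) for d in spotter.pinpoint(n,q)[:2]])
# loose-knob: white line
a=cv2.resize(f[235:295,415:495,::-1],None,fx=5,fy=5,interpolation=cv2.INTER_CUBIC)
s=optics.snapshot("side"); a2=cv2.resize(s["frame"][160:220,320:400,::-1],None,fx=5,fy=5,interpolation=cv2.INTER_CUBIC)
cv2.imwrite("pics/k.png",np.hstack([a,a2]))
E
```

```text
[[160.6622 200.5873]
 [301.8352 180.8231]
 [311.1063 247.0451]
 [169.9333 266.8093]] [[0.591  0.2753 0.074 ]
 [0.6244 0.0247 0.074 ]
 [0.5052 0.0094 0.074 ]
 [0.4728 0.2556 0.074 ]] [0.5483 0.1413 0.074 ]
[(np.float64(0.2528371307768449), np.float64(-82.42056026906997)), (np.float64(0.12018388681091112), np.float64(-172.6859697482192)), (np.float64(0.2483659057631225), np.float64(97.47826205893061)), (np.float64(0.11980799161647449), np.float64(9.451991090418108))]
cup [array([0.5387, 0.2013, 0.1468])]
cup []
knob [array([ 0.4719, -0.2518,  0.001 ]), array([ 0.6122, -0.1945,  0.0002])]
knob [array([ 0.4733, -0.2523,  0.0054])]
fitted_pointer [array([0.5291, 0.078 , 0.1432])]
fitted_pointer [array([0.53  , 0.0779, 0.1421])]
```

View pics/k.png

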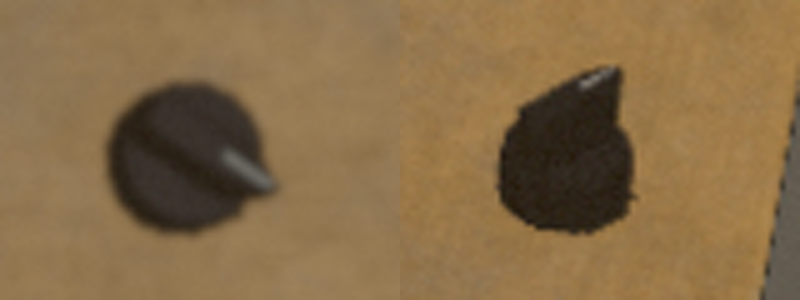

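The crop shows the knob's white line running from crop px (225,150) to (275,188), i.e. full-frame (460,265) to (470,272.6).

```bash
cat >> h.py <<'E'
def go(x,y,z,az=None):
    """print shift(mm)/turn to put TCP upright at x,y,z with tool y axis at azimuth az(deg, mod 180)"""
    s=readout.state(); r=R.from_quat(s["tcp_rot"]); d=r.inv().apply(np.array([x,y,z])-s["tool_pos"])*1000
    ty=r.apply([0,1,0]); a0=np.arctan2(ty[1],ty[0])
    a=a0 if az is None else a0+(np.radians(az)-a0+np.pi/2)%np.pi-np.pi/2
    Y=np.array([np.cos(a),np.sin(a),0]); Z=np.array([0,0,-1.]); T=np.c_[np.cross(Y,Z),Y,Z]
    rv=(r.inv()*R.from_matrix(T)).as_rotvec()
    print("shift",d.round(1),"turn",rv.round(4),"q",s["q"].round(2),"t",s["time_s"],"az",np.degrees(a0).round(2),"pos",s["tool_pos"].round(4),"F",s["wrist_force"].round(2),"grip",s["grip_width"],s["grasp_force"])
E
python3 - <<'E'
from h import *
go(.5365,.2005,.34,8)
p=optics.snapshot("top")
P=onz(p,[[441,259],[460,265],[470,272.6]],.052); print(P)
for a,b in((0,2),(1,2)):
  v=P[b]-P[a]; print(np.degrees(np.arctan2(v[1],v[0])))
E
```

```text
shift [-447.7 -292.8   64.8] turn [0.     0.     1.1154] q [ 1.17  0.12  1.65 -0.    1.37 -0.08] t 1.45 az 71.91 pos [0.2019 0.6178 0.4048] F [-0.01 -0.19 -0.52] grip 0.09526056242212035 0.0
[[ 0.48434029 -0.2231747   0.052     ]
 [ 0.47314931 -0.25703742  0.052     ]
 [ 0.4592755  -0.27447355  0.052     ]]
-116.04029611921035
-128.50903241807822
```

Emit:
arm_command(
  moves=[
    [[0,0,1.115,-448,-293,0,95],[0,0,1.115,-448,-293,0,95],[0,0,1.115,-448,-293,0,95],[0,0,1.115,-448,-293,0,95],[0,0,1.115,-448,-293,0,95],[0,0,1.115,-448,-293,0,95],[0,0,1.115,-448,-293,65,95],[0,0,1.115,-448,-293,65,95]],
  ],
)

```text
time_s: 2.17
tool_pos: [0.4101, 0.3578, 0.3872]
tcp_rot: [0.614, 0.789, 0.001, 0.0]
wrist_force: [0.6, 0.7, -0.1]
grip_width: 0.095
grasp_force: 0.0
```

```bash
python3 -c "
from h import *
go(.5365,.2005,.34,8)"
```

```text
shift [-183.6   83.7   47.3] turn [ 0.0025 -0.0012  0.1093] q [ 0.62 -0.1   1.91  0.    1.33  0.37] t 2.1667 az 14.26 pos [0.4101 0.3578 0.3872] F [ 0.62  0.65 -0.15] grip 0.0949749094439524 0.0
```

Emit:
arm_command(
  moves=[
    [[0,0,0.109,-184,84,47,95],[0,0,0.109,-184,84,47,95],[0,0,0.109,-184,84,47,95],[0,0,0.109,-184,84,47,95],[0,0,0.109,-184,84,47,95],[0,0,0.109,-184,84,47,95],[0,0,0.109,-184,84,47,95],[0,0,0.109,-184,84,47,95]],
  ],
)

```text
time_s: 2.83
tool_pos: [0.5368, 0.2026, 0.3393]
tcp_rot: [0.654, 0.757, 0.0, -0.0]
wrist_force: [-0.8, 0.9, -0.0]
grip_width: 0.0949
grasp_force: 0.0
```

```bash
python3 -c "
from h import *
go(.5365,.2005,.29,8)
q=optics.snapshot('side'); print([(w(q,d['at']).round(4),d['conf']) for d in spotter.pinpoint('cup',q)])
save(q,'s1.png',(150,150,450,420),2)"
```

```text
shift [-2.  -0.5 49.3] turn [-0.0003 -0.0004  0.0057] q [0.27 0.01 1.89 0.   1.25 0.12] t 2.8333 az 8.33 pos [0.5368 0.2026 0.3393] F [-0.83  0.94 -0.01] grip 0.09494844497297526 0.0
[(array([0.5364, 0.1995, 0.1428]), 0.92)]
```

View pics/s1.png

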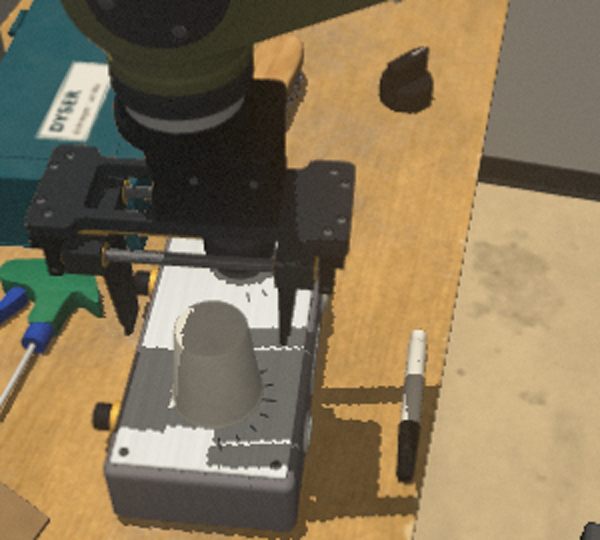

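The fingers straddle the cup (crop px (215,360)) fore and aft, so I'll descend and close.

Emit:
arm_command(
  moves=[
    [[0,0,0,-2,0,25,95],[0,0,0,-2,0,50,95],[0,0,0,-2,0,50,95],[0,0,0,-2,0,50,40],[0,0,0,-2,0,50,40],[0,0,0,-2,0,50,40],[0,0,0,-2,0,50,40],[0,0,0,-2,0,50,40]],
  ],
  force=8,
)

```text
time_s: 3.6
tool_pos: [0.5375, 0.2008, 0.2908]
tcp_rot: [0.654, 0.757, 0.001, 0.001]
wrist_force: [-0.1, -0.1, -0.4]
grip_width: 0.0674
grasp_force: 0.0
```

Emit:
arm_command(
  moves=[
    [[0,0,0,0,0,0,40],[0,0,0,0,0,0,40],[0,0,0,0,0,0,40],[0,0,0,0,0,0,40],[0,0,0,0,0,0,40],[0,0,0,0,0,0,40],[0,0,0,0,0,-40,40],[0,0,0,0,0,-80,40]],
  ],
  force=8,
)

```text
time_s: 4.27
tool_pos: [0.5359, 0.2002, 0.3658]
tcp_rot: [0.654, 0.757, -0.004, -0.002]
wrist_force: [1.0, 0.9, -0.3]
grip_width: 0.0576
grasp_force: 7.9
```

```bash
python3 -c "
from h import *
go(.46,-.395,.34,0)
q=optics.snapshot('side'); print([(w(q,d['at']).round(4),d['conf']) for d in spotter.pinpoint('cup',q)])"
```

```text
shift [-577.8 -161.5   27.9] turn [-0.0085  0.0018  0.146 ] q [ 0.26 -0.02  1.86 -0.    1.3   0.12] t 4.2667 az 8.36 pos [0.5359 0.2002 0.3658] F [ 1.02  0.86 -0.28] grip 0.05755156621840124 7.911566793009115
[(array([0.5345, 0.1989, 0.2204]), 0.88), (array([ 5.443e-01,  1.376e-01, -4.000e-04]), 0.36)]
```

Emit:
arm_command(
  moves=[
    [[0,0,0,0,0,-40,40],[0,0,0.145,-40,-11,-45,40],[0,0,0.145,-80,-22,-45,40],[0,0,0.145,-120,-33,-45,40],[0,0,0.145,-160,-44,-45,40],[0,0,0.145,-200,-55,-45,40],[0,0,0.145,-240,-67,-45,40],[0,0,0.145,-280,-78,-45,40]],
  ],
)

```text
time_s: 5.03
tool_pos: [0.4997, -0.0896, 0.4133]
tcp_rot: [0.707, 0.708, -0.0, -0.0]
wrist_force: [-0.4, -0.8, 0.3]
grip_width: 0.057
grasp_force: 7.9
```

Emit:
arm_command(
  moves=[
    [[0,0,0,-40,-5,0,40],[0,0,0,-80,-10,0,40],[0,0,0,-120,-15,0,40],[0,0,0,-160,-20,0,40],[0,0,0,-200,-25,0,40],[0,0,0,-240,-30,0,40],[0,0,0,-270,-35,0,40],[0,0,0,-290,-38,0,40]],
  ],
)

```text
time_s: 5.7
tool_pos: [0.4619, -0.3808, 0.4128]
tcp_rot: [0.708, 0.707, -0.0, -0.0]
wrist_force: [0.4, -0.2, -1.1]
grip_width: 0.0569
grasp_force: 7.9
```

```bash
python3 -c "
from h import *
go(.46,-.395,.23,0)
q=optics.snapshot('top'); print([(w(q,d['at']).round(4),d['conf']) for d in spotter.pinpoint('cup',q)])"
```

```text
shift [-14.2  -1.6 182.8] turn [-0.0012 -0.0002 -0.0016] q [-0.78  0.01  1.76 -0.    1.38 -0.78] t 5.7 az -0.09 pos [ 0.4619 -0.3808  0.4128] F [ 0.42 -0.17 -1.05] grip 0.056939590268181434 7.911493699430139
[(array([ 0.4637, -0.3789,  0.2655]), 0.78), (array([ 0.4712, -0.2517,  0.0013]), 0.3)]
```

Emit:
arm_command(
  moves=[
    [[0,0,0,-14,-1,40,40],[0,0,0,-14,-1,80,40],[0,0,0,-14,-1,120,40],[0,0,0,-14,-1,155,40],[0,0,0,-14,-1,180,40],[0,0,0,-14,-1,190,40],[0,0,0,-14,-1,193,40],[0,0,0,-14,-1,193,40]],
  ],
)

```text
time_s: 6.47
tool_pos: [0.4623, -0.3913, 0.2211]
tcp_rot: [0.707, 0.708, 0.0, -0.0]
wrist_force: [0.5, 0.2, -0.9]
grip_width: 0.0576
grasp_force: 7.9
```

Emit:
arm_command(
  moves=[
    [[0,0,0,0,0,1,40],[0,0,0,0,0,2,40],[0,0,0,0,0,2,40]],
  ],
)

```text
time_s: 6.72
tool_pos: [0.4626, -0.3923, 0.2213]
tcp_rot: [0.707, 0.707, -0.0, 0.002]
wrist_force: [0.5, 0.2, -0.9]
grip_width: 0.0571
grasp_force: 7.9
```

Emit:
arm_command(
  moves=[
    [[0,0,0,0,0,1,40],[0,0,0,0,0,2,40],[0,0,0,0,0,2,40],[0,0,0,0,0,2,40]],
  ],
)

```text
time_s: 7.05
tool_pos: [0.4619, -0.3918, 0.2174]
tcp_rot: [0.707, 0.707, 0.0, 0.0]
wrist_force: [-0.5, 0.1, 0.4]
grip_width: 0.0576
grasp_force: 7.9
```

```bash
python3 -c "
from h import *
go(.46,-.395,.217,0)
q=optics.snapshot('side'); print([(w(q,d['at']).round(4),d['conf']) for d in spotter.pinpoint('cup',q)])
save(q,'s2.png',(300,100,500,250),4)
go(.46,-.395,.217,0)"
```

```text
shift [-3.1 -1.9  0.4] turn [0.0001 0.0001 0.0009] q [-0.79  0.21  1.89  0.    1.04 -0.79] t 7.05 az 0.05 pos [ 0.4619 -0.3918  0.2174] F [-0.49  0.09  0.44] grip 0.05764259980995359 7.911095325471251
[(array([ 0.4629, -0.3951,  0.0733]), 0.97)]
shift [-3.1 -1.9  0.2] turn [-0.    -0.     0.001] q [-0.79  0.21  1.89 -0.    1.04 -0.79] t 7.15 az 0.06 pos [ 0.4619 -0.3919  0.2172] F [-0.66 -0.37  0.5 ] grip 0.056893838094241055 7.911126515537035
```

View pics/s2.png

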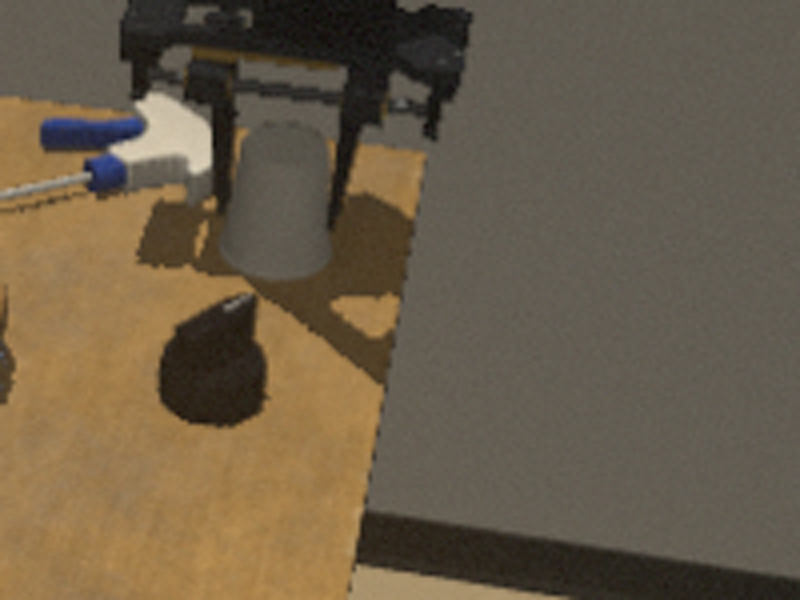

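The cup is upright just above the table at crop px (275,200), clear of the hammer; I'll feel for contact.

Emit:
arm_command(
  moves=[
    [[0,0,0,0,0,1,40],[0,0,0,0,0,1,40],[0,0,0,0,0,2,40],[0,0,0,0,0,2,40]],
  ],
)

```text
time_s: 7.48
tool_pos: [0.462, -0.392, 0.216]
tcp_rot: [0.707, 0.707, -0.0, -0.0]
wrist_force: [-1.5, 1.6, 4.8]
grip_width: 0.0571
grasp_force: 8.2
```

Emit:
arm_command(
  moves=[
    [[0,0,0,0,0,0,60],[0,0,0,0,0,0,65],[0,0,0,0,0,0,75],[0,0,0,0,0,0,90],[0,0,0,0,0,0,90],[0,0,0,0,0,0,90],[0,0,0,0,0,-30,90],[0,0,0,0,0,-70,90]],
  ],
)

```text
time_s: 8.15
tool_pos: [0.4606, -0.3905, 0.2809]
tcp_rot: [0.707, 0.707, 0.0, -0.005]
wrist_force: [0.3, -0.2, -0.5]
grip_width: 0.0897
grasp_force: 0.0
```

Emit:
arm_command(
  moves=[
    [[0,0,0,0,0,-40,90],[0,0,0,40,0,-60,90],[0,0,0,80,0,-60,90],[0,0,0,100,0,-60,90],[0,0,0,100,0,-60,90]],
  ],
)

```text
time_s: 8.57
tool_pos: [0.4618, -0.2887, 0.3458]
tcp_rot: [0.706, 0.709, 0.001, 0.0]
wrist_force: [-0.1, 0.5, -0.5]
grip_width: 0.0898
grasp_force: 0.0
```

```bash
python3 -c "
from h import *
go(.473,-.252,.30,-31)
for c in('side','top'):
  q=optics.snapshot(c)
  for n in('cup','knob','spindle_tip','spindle'): print(c,n,[(w(q,d['at']).round(4),d['conf']) for d in spotter.pinpoint(n,q)[:2]])
  p=pix(q,[[.5365,.2,.107]])[0]; print(p)
  x,y=map(int,p); f=q['frame'][y-30:y+30,x-40:x+40,::-1]
  f=cv2.resize(f,None,fx=5,fy=5,interpolation=cv2.INTER_CUBIC); L=f if c=='side' else np.hstack([L,f])
cv2.imwrite('pics/sp.png',L)"
```

```text
shift [36.6 11.3 45.9] turn [ 0.0007 -0.0008  0.5452] q [-0.66 -0.06  1.94  0.    1.26 -0.66] t 8.5667 az 0.24 pos [ 0.4618 -0.2887  0.3458] F [-0.14  0.54 -0.48] grip 0.08984400000584342 0.0
side cup [(array([ 0.4596, -0.396 ,  0.069 ]), 0.9), (array([0.5275, 0.0749, 0.1378]), 0.16)]
side knob [(array([ 0.4773, -0.2522,  0.0044]), 0.64)]
side spindle_tip [(array([0.5322, 0.2001, 0.1104]), 0.68)]
side spindle [(array([0.5402, 0.2013, 0.0741]), 0.84)]
[256.03492583 330.89830205]
top cup []
top knob [(array([ 4.741e-01, -2.494e-01, -2.000e-04]), 0.82), (array([0.5291, 0.0785, 0.1468]), 0.67)]
top spindle_tip [(array([0.5382, 0.2021, 0.1107]), 0.48)]
top spindle [(array([0.5417, 0.2044, 0.0762]), 0.44), (array([0.5495, 0.1416, 0.005 ]), 0.26)]
[198.68197607 227.13351246]
```

View pics/sp.png

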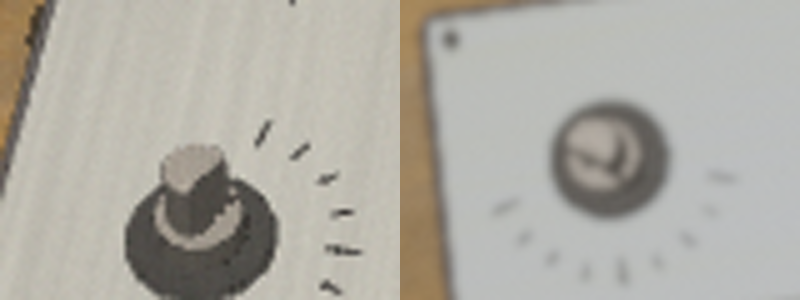

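The side crop shows the bare spindle with its top at (195,165), and the top crop shows it at (605,150). The flat seems to face the robot side, so I'll enlarge with candidate headings overlaid. Meanwhile I can line up over the knob.

```bash
python3 - <<'E'
from h import *
out=[]
for c,S in(('side',16),('top',16)):
  fs=[optics.snapshot(c) for _ in range(3)]; q=fs[0]
  f=np.mean([a['frame'] for a in fs],0)
  cx,cy=(251,330) if c=='side' else (199,227)
  if c=='side': cx,cy=256-40+39,331-30+38
  else: cx,cy=198-40+41,227-30+31
  g=f[cy-15:cy+15,cx-12:cx+12,::-1]
  g=np.clip((g-g.min())/(g.max()-g.min())*255,0,255).astype(np.uint8)
  g=cv2.resize(g,None,fx=S,fy=S,interpolation=cv2.INTER_CUBIC); out.append(g)
  np.save(c+'.npy',f)
cv2.imwrite('pics/sp2.png',np.hstack(out))
E
```

```text
(no output)
```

View pics/sp2.png

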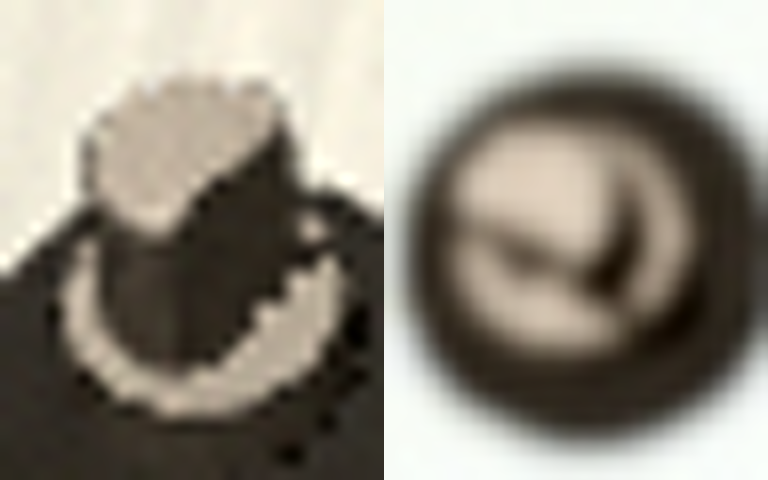

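Emit:
arm_command(
  moves=[
    [[0,0,0.54,37,11,10,60],[0,0,0.54,37,11,20,60],[0,0,0.54,37,11,30,60],[0,0,0.54,37,11,40,60],[0,0,0.54,37,11,46,60],[0,0,0.54,37,11,46,60],[0,0,0.54,37,11,46,60]],
  ],
)

```text
time_s: 9.95
tool_pos: [0.4728, -0.2547, 0.299]
tcp_rot: [0.869, 0.494, -0.0, -0.0]
wrist_force: [-0.5, 0.3, -0.8]
grip_width: 0.0602
grasp_force: 0.0
```

The side crop shows the flat's top edge from (170,230) to (275,130) and its foot from (200,375) to (330,270). The top crop shows its top edge from (470,225) to (590,275), with the shoulder ring centred near (570,235).

```bash
python3 - <<'E'
from h import *
np.set_printoptions(precision=4,suppress=True)
s=optics.snapshot('side'); t=optics.snapshot('top')
def sc(p,o): return (np.array(p,float)+.5)/16-.5+np.array(o)
S=lambda P: sc(P,(243,324)); T=lambda P: sc(np.array(P)-[384,0],(187,213))
for n,P in(('side top',onz(s,S([[170,230],[275,130]]),.107)),('side foot',onz(s,S([[200,375],[330,270]]),.087)),('top top',onz(t,T([[470,225],[590,275]]),.107))):
  v=P[1]-P[0]; print(n,P[0],P[1],'len',np.hypot(*v[:2]),'normal',np.degrees(np.arctan2(v[1],v[0]))-90, np.degrees(np.arctan2(v[1],v[0]))+90)
print('shoulder top', onz(t,T([[570,235],[695,235],[570,355]]),.087))
# overlay of model for hypothesised pose
def D(c,az,z,r=.009,d=.0045):
  a=np.linspace(-np.pi,np.pi,120); x=np.minimum(r*np.cos(a),d); y=np.where(r*np.cos(a)>d, np.clip(r*np.sin(a),-.0078,.0078), r*np.sin(a)); A=np.radians(az)
  return np.c_[c[0]+x*np.cos(A)-y*np.sin(A), c[1]+x*np.sin(A)+y*np.cos(A), np.full(120,z)]
# fit: maximise mean diff of light inside D top vs outside in each image
from itertools import product
def score(p,f,c,az):
  m=f
  U=pix(p,D(c,az,.107,.0075,.0033)); V=pix(p,D(c,az,.107,.0105,.006))
  g=lambda q: cv2.remap(m,q[:,0].astype(np.float32)[None],q[:,1].astype(np.float32)[None],cv2.INTER_LINEAR)[0]
  a=np.linspace(-180,180,120); k=np.abs(a)<75   # flat sector: inside bright, outside dark
  return (g(U)-g(V))[k].mean()-0.5*g(U).std()
for nm,p in(('side',s),('top',t)):
  f=np.load(nm+'.npy').mean(2).astype(np.float32); R_=[]
  for x,y,az in product(np.arange(.528,.546,.001),np.arange(.192,.21,.001),range(-180,180,5)): R_.append((score(p,f,(x,y),az),x,y,az))
  R_.sort(reverse=True); print(nm,np.array(R_[:5]))
go(.473,-.252,.22,-31)
E
```

```text
side top [0.5368 0.212  0.107 ] [0.5313 0.2001 0.107 ] len 0.0131871353852421 normal -204.7038558172183 -24.703855817218326
side foot [0.5354 0.2122 0.087 ] [0.5278 0.1991 0.087 ] len 0.01513814145328501 normal -210.3144707171321 -30.314470717132096
top top [0.5376 0.2116 0.107 ] [0.532  0.1987 0.107 ] len 0.014012046225466248 normal -203.19859680393057 -23.198596803930556
shoulder top [[0.54   0.205  0.087 ]
 [0.5398 0.1914 0.087 ]
 [0.5268 0.2047 0.087 ]]
side [[ 47.7432   0.539    0.205  155.    ]
 [ 45.8699   0.539    0.205  150.    ]
 [ 45.535    0.539    0.205  160.    ]
 [ 43.7947   0.539    0.204  155.    ]
 [ 42.7012   0.539    0.204  150.    ]]
top [[ 31.1967   0.541    0.204  160.    ]
 [ 30.7247   0.541    0.204  155.    ]
 [ 30.338    0.541    0.204  165.    ]
 [ 29.1414   0.541    0.205  160.    ]
 [ 28.8893   0.53     0.204  160.    ]]
shift [ 2.6 -1.6 79.9] turn [0.0011 0.0001 0.0031] q [-0.59 -0.04  2.   -0.    1.18 -0.06] t 10.05 az -30.82 pos [ 0.473  -0.255   0.2999] F [0.44 0.62 0.16] grip 0.059787775128396635 0.0
```

Emit:
arm_command(
  moves=[
    [[0,0,0,2.5,-1,30,60],[0,0,0,2.5,-1,60,60],[0,0,0,2.5,-1,78,60],[0,0,0,2.5,-1,80,60],[0,0,0,2.5,-1,80,8],[0,0,0,2.5,-1,80,8],[0,0,0,2.5,-1,80,8],[0,0,0,2.5,-1,80,8]],
  ],
  force=45,
)

```text
time_s: 10.72
tool_pos: [0.4738, -0.2526, 0.2209]
tcp_rot: [0.87, 0.493, 0.001, 0.001]
wrist_force: [0.2, -0.1, 0.6]
grip_width: 0.0387
grasp_force: 0.0
```

Emit:
arm_command(
  moves=[
    [[0,0,0,0,0,0,8],[0,0,0,0,0,0,8],[0,0,0,0,0,0,8],[0,0,0,0,0,0,8],[0,0,0,0,0,0,8],[0,0,0,0,0,0,8]],
  ],
)

```text
time_s: 11.22
tool_pos: [0.4735, -0.2523, 0.2197]
tcp_rot: [0.87, 0.493, 0.0, 0.0]
wrist_force: [0.2, -0.1, 2.2]
grip_width: 0.016
grasp_force: 45.0
```

Emit:
arm_command(
  moves=[
    [[0,0,0,0,0,-40,8],[0,0,0,0,0,-80,8],[0,0,0,0,0,-120,8],[0,0,0,0,0,-160,8],[0,0,0,0,0,-180,8],[0,0,0,0,0,-180,8]],
  ],
)

```text
time_s: 11.72
tool_pos: [0.4741, -0.2527, 0.4059]
tcp_rot: [0.87, 0.493, 0.002, 0.005]
wrist_force: [1.0, -0.4, 0.1]
grip_width: 0.0158
grasp_force: 45.0
```

```bash
python3 -c "
from h import *
go(.54,.2045,.40,-115)"
```

```text
shift [ 426.2 -178.2    3.7] turn [ 0.0094 -0.0076  1.4682] q [-0.59 -0.13  1.9  -0.    1.36 -0.05] t 11.7167 az -30.88 pos [ 0.4741 -0.2527  0.4059] F [ 0.96 -0.43  0.09] grip 0.015795454609850833 44.979674220085144
```

Emit:
arm_command(
  moves=[
    [[0,0,0.12,33,-14,0,8],[0,0,0.24,66,-28,0,8],[0,0,0.36,100,-42,0,8],[0,0,0.48,133,-56,0,8],[0,0,0.6,166,-70,0,8],[0,0,0.72,200,-84,0,8],[0,0,0.84,233,-98,0,8],[0,0,0.96,266,-112,0,8]],
  ],
)

```text
time_s: 12.38
tool_pos: [0.5126, 0.0313, 0.3966]
tcp_rot: [0.999, 0.052, -0.002, -0.0]
wrist_force: [1.5, -0.3, -1.4]
grip_width: 0.0156
grasp_force: 45.0
```

```bash
python3 -c "
from h import *
go(.54,.2045,.36,-115)"
```

```text
shift [  45.4 -169.4   36.5] turn [0.0006 0.0036 0.5405] q [-0.04 -0.18  1.96 -0.    1.36  1.42] t 12.3833 az -84.03 pos [0.5126 0.0313 0.3966] F [ 1.47 -0.33 -1.38] grip 0.015589666410571877 44.973978996276855
```

Emit:
arm_command(
  moves=[
    [[0,0,0.11,8,-30,0,8],[0,0,0.22,16,-60,0,8],[0,0,0.33,24,-90,0,8],[0,0,0.44,32,-120,0,8],[0,0,0.54,40,-150,0,8],[0,0,0.54,45,-169,20,8],[0,0,0.54,45,-169,36,8],[0,0,0.54,45,-169,36,8]],
  ],
)

```text
time_s: 13.05
tool_pos: [0.5378, 0.2033, 0.3565]
tcp_rot: [0.977, -0.212, -0.005, 0.003]
wrist_force: [-0.4, -0.8, -1.7]
grip_width: 0.0159
grasp_force: 45.0
```

```bash
cat > m.py <<'E'
from h import *
np.set_printoptions(precision=4,suppress=True)
go(.54,.2045,.36,-115)
out=[]
for c in('side','top'):
  fs=[optics.snapshot(c) for _ in range(3)]
  for n in('spindle_tip','knob_bore','knob','spindle','cup'): print(c,n,[[(w(q,d['at']).round(4).tolist(),round(d['conf'],2)) for d in spotter.pinpoint(n,q)[:2]] for q in fs])
  q=fs[0]; f=np.mean([a['frame'] for a in fs],0); np.save(c+'k.npy',f)
  x,y=map(int,pix(q,[[.54,.2045,.13]])[0]); print(c,'origin',x-20,y-28)
  out.append(cv2.resize(f[y-28:y+22,x-20:x+20,::-1].astype(np.uint8),None,fx=10,fy=10,interpolation=cv2.INTER_CUBIC))
cv2.imwrite('pics/k2.png',np.hstack(out))
go(.54,.2045,.36,-115)
E
python3 m.py
```

```text
shift [ 1.5 -2.  -3.6] turn [0.0072 0.0083 0.0084] q [ 0.27 -0.    1.87 -0.    1.29  2.27] t 13.05 az -114.52 pos [0.5378 0.2033 0.3565] F [-0.41 -0.82 -1.73] grip 0.015930945340373204 44.979684948921204
side spindle_tip [[([0.5358, 0.2004, 0.112], 0.84), ([0.5327, 0.2035, 0.1399], 0.56)], [([0.5361, 0.1986, 0.111], 0.85), ([0.5443, 0.1411, -0.0001], 0.18)], [([0.5318, 0.1993, 0.1103], 0.84), ([0.5274, 0.076, 0.1437], 0.34)]]
side knob_bore [[([0.5379, 0.2009, 0.1397], 0.8)], [([0.5368, 0.2038, 0.1431], 0.67)], [([0.5397, 0.2067, 0.144], 0.75)]]
side knob [[([0.5337, 0.2045, 0.1436], 0.93), ([0.459, -0.3961, 0.0701], 0.27)], [([0.5378, 0.2026, 0.1445], 0.84)], [([0.5361, 0.2036, 0.148], 0.85)]]
side spindle [[([0.5372, 0.2037, 0.0739], 0.53)], [([0.5372, 0.2049, 0.074], 0.78)], [([0.5378, 0.2026, 0.0774], 0.75)]]
side cup [[([0.461, -0.3952, 0.0698], 0.96)], [([0.4616, -0.3944, 0.0697], 0.86)], [([0.4608, -0.3963, 0.0692], 0.64)]]
side origin 231 294
top spindle_tip [[], [([0.614, -0.1949, -0.0007], 0.17)], []]
top knob_bore [[([0.5455, 0.2068, 0.1436], 0.43), ([0.611, -0.193, -0.0008], 0.15)], [([0.5415, 0.2042, 0.1469], 0.58)], [([0.5422, 0.204, 0.1443], 0.64)]]
top knob [[([0.541, 0.2052, 0.1424], 0.46)], [([0.5404, 0.2033, 0.1435], 0.43)], [([0.5387, 0.2048, 0.1434], 0.42)]]
top spindle [[], [], []]
top cup [[([0.4659, -0.3919, 0.0711], 0.67)], [([0.4611, -0.3897, 0.0703], 0.83)], [([0.4626, -0.3918, 0.0694], 0.69)]]
top origin 173 194
shift [-0.3 -2.   3.3] turn [ 0.     -0.      0.0062] q [ 0.27 -0.01  1.86 -0.    1.29  2.27] t 14.85 az -114.64 pos [0.5395 0.2025 0.3633] F [-0.21  0.36 -1.54] grip 0.015755163628774053 44.97982978820801
```

View pics/k2.png

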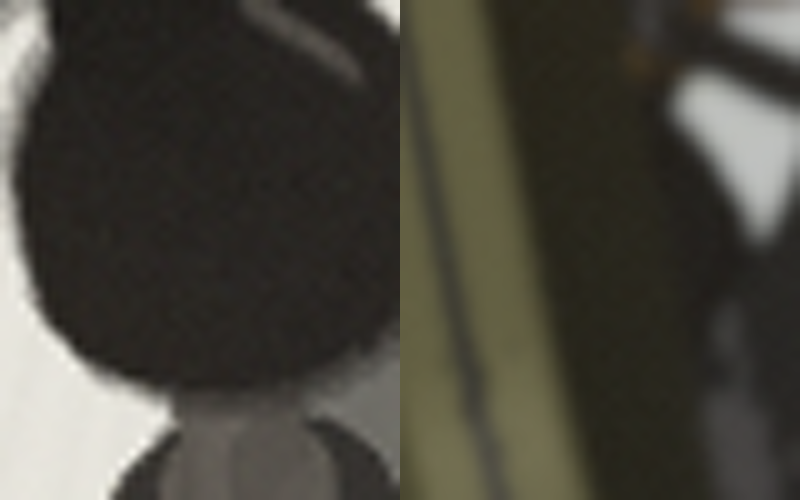

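The side crop shows the knob's lower rim bottoming at about (230,395), directly above the spindle at (245,450). The top view is blocked by the arm. The arm is settled now, so I'll fit the skirt's rim in the side view.

```bash
cat > fit.py <<'E'
from h import *
from scipy.optimize import minimize
np.set_printoptions(precision=4,suppress=True)
s0=readout.state()
fs=[optics.snapshot('side') for _ in range(4)]; p=fs[0]
z=np.mean([s0["tool_pos"][2],readout.state()["tool_pos"][2]])-.2197; print('zb',z)
g=cv2.GaussianBlur(np.mean([a['frame'] for a in fs],0).mean(2).astype(np.float32),(0,0),.7)
a=np.linspace(0,2*np.pi,720)
def samp(c,r,zz):
  U=pix(p,np.c_[c[0]+r*np.cos(a),c[1]+r*np.sin(a),np.full(720,zz)]).astype(np.float32)
  return cv2.remap(g,U[:,0][None],U[:,1][None],cv2.INTER_LINEAR)[0]
k=(np.sin(a)>.1)   # rim half facing the camera (+y)
def cost(c,zz): # bright just outside, dark just inside
  return -np.minimum(samp(c,.0295,zz)-samp(c,.0265,zz),60)[k].mean()
for zz in(z-.0015,z,z+.0015):
  b=min(((cost((x,y),zz),x,y) for x in np.arange(.530,.549,.001) for y in np.arange(.194,.214,.001)))
  r=minimize(cost,b[1:],args=(zz,),method='Nelder-Mead'); print('knob',zz,r.x,r.fun)
# spindle: shoulder ring + D, from clean image
f=cv2.GaussianBlur(np.load('side.npy').mean(2).astype(np.float32),(0,0),.7); g=f
def c2(c): # bright shoulder front edge r=12.5
  d=samp(c,.0115,.087)-samp(c,.0135,.087); m=np.abs(a-np.radians(100))<1.2; return -d[m].mean()
b=min(((c2((x,y)),x,y) for x in np.arange(.530,.549,.001) for y in np.arange(.194,.214,.001)))
r=minimize(c2,b[1:],method='Nelder-Mead'); print('shoulder side',r.x,r.fun)
g=cv2.GaussianBlur(np.load('top.npy').mean(2).astype(np.float32),(0,0),.7); p=optics.snapshot('top')
c3=lambda c:-(samp(c,.0112,.087)-samp(c,.014,.087))[np.abs(a-np.pi)<2].mean()
b=min(((c3((x,y)),x,y) for x in np.arange(.530,.549,.001) for y in np.arange(.194,.214,.001)))
r=minimize(c3,b[1:],method='Nelder-Mead'); print('shoulder top',r.x,r.fun)
go(.54,.2045,.33,-115)
E
python3 fit.py
```

```text
zb 0.1435712507536443
knob 0.1420712507536443 [0.5404 0.2004] -52.461830139160156
knob 0.1435712507536443 [0.54   0.2015] -52.503875732421875
knob 0.1450712507536443 [0.5396 0.2025] -52.55718994140625
shoulder side [0.5378 0.2038] -40.52961349487305
shoulder top [0.5399 0.2049] -27.289039611816406
shift [-0.3 -2.  33.2] turn [ 0.     -0.      0.0062] q [ 0.27 -0.01  1.86 -0.    1.29  2.27] t 15.1 az -114.64 pos [0.5395 0.2025 0.3632] F [-0.33  0.05 -0.82] grip 0.015749897702733284 44.97992277145386
```

Emit:
arm_command(
  moves=[
    [[0,0,0.006,-1.8,-2,10,8],[0,0,0.006,-1.8,-2,20,8],[0,0,0.006,-1.8,-2,30,8],[0,0,0.006,-1.8,-2,32,8],[0,0,0.006,-1.8,-2,32,8],[0,0,0.006,-1.8,-2,32,8],[0,0,0.006,-1.8,-2,32,8]],
  ],
)

```text
time_s: 15.68
tool_pos: [0.5389, 0.2051, 0.3316]
tcp_rot: [0.976, -0.216, 0.0, -0.0]
wrist_force: [-0.4, 0.1, -1.3]
grip_width: 0.0161
grasp_force: 45.0
```

```bash
python3 fit.py
```

```text
zb 0.11201653350703655
knob 0.11051653350703655 [0.5399 0.203 ] -42.16044616699219
knob 0.11201653350703655 [0.5395 0.204 ] -42.24686050415039
knob 0.11351653350703655 [0.5391 0.205 ] -42.30567169189453
shoulder side [0.5378 0.2038] -40.52961349487305
shoulder top [0.5399 0.2049] -27.289039611816406
shift [1.3 0.  1.8] turn [-0.0006 -0.0007  0.0002] q [ 0.27  0.02  1.89 -0.    1.23  2.28] t 15.9333 az -114.99 pos [0.5388 0.2051 0.3318] F [-1.1  -0.32 -1.71] grip 0.016042717799950236 44.979761838912964
```

Emit:
arm_command(
  moves=[
    [[0,0,0,-0.5,0.2,2,8],[0,0,0,-0.5,0.2,4,8],[0,0,0,-0.5,0.2,5,8],[0,0,0,-0.5,0.2,6,8],[0,0,0,-0.5,0.2,7,8],[0,0,0,-0.5,0.2,7.5,8],[0,0,0,-0.5,0.2,7.5,8]],
  ],
)

```text
time_s: 16.52
tool_pos: [0.5381, 0.2051, 0.3235]
tcp_rot: [0.976, -0.216, -0.0, 0.0]
wrist_force: [-1.4, -0.3, -1.3]
grip_width: 0.0158
grasp_force: 45.0
```

Emit:
arm_command(
  moves=[
    [[0,0,0,0,0,1,8],[0,0,0,0,0,2,8],[0,0,0,0,0,3,8],[0,0,0,0,0,3,8]],
  ],
)

```text
time_s: 16.85
tool_pos: [0.5381, 0.205, 0.3206]
tcp_rot: [0.976, -0.216, 0.0, 0.0]
wrist_force: [0.7, -0.7, -1.1]
grip_width: 0.0156
grasp_force: 45.0
```

```bash
python3 -c "
from h import *
go(.54,.2045,.33,-115);print(readout.state()['wrist_torque'])"
```

```text
shift [ 1.9 -0.3 -9.4] turn [ 0.0004 -0.0002  0.0003] q [ 0.27  0.03  1.9  -0.    1.22  2.28] t 16.85 az -114.98 pos [0.5381 0.205  0.3206] F [ 0.67 -0.69 -1.1 ] grip 0.015586403824700642 44.98003005981445
[-0.30186943  0.19552772  0.00958219]
```

Emit:
arm_command(
  moves=[
    [[0,0,0,0,0,1.5,8],[0,0,0,0,0,3,8],[0,0,0,0,0,4.5,8],[0,0,0,0,0,6,8],[0,0,0,0,0,6,8]],
  ],
)

```text
time_s: 17.27
tool_pos: [0.5381, 0.205, 0.3144]
tcp_rot: [0.976, -0.216, 0.0, 0.0]
wrist_force: [1.6, -2.0, -0.6]
grip_width: 0.0159
grasp_force: 45.0
```

Emit:
arm_command(
  moves=[
    [[0,0,0,0,0,2,8],[0,0,0,0,0,4,8],[0,0,0,0,0,6,8],[0,0,0,0,0,7,8],[0,0,0,0,0,8,8],[0,0,0,0,0,8,8]],
  ],
  force=60,
)

```text
time_s: 17.77
tool_pos: [0.5382, 0.205, 0.3067]
tcp_rot: [0.976, -0.216, 0.0, 0.0]
wrist_force: [0.5, -3.8, 0.2]
grip_width: 0.0158
grasp_force: 60.0
```

Emit:
arm_command(
  moves=[
    [[0,0,0,0,0,1,8],[0,0,0,0,0,2,8],[0,0,0,0,0,3,8],[0,0,0,0,0,4,8],[0,0,0,0,0,4,8]],
  ],
)

```text
time_s: 18.18
tool_pos: [0.5383, 0.205, 0.3035]
tcp_rot: [0.976, -0.216, 0.0, 0.0]
wrist_force: [-1.5, -5.2, 6.4]
grip_width: 0.0158
grasp_force: 60.0
```

Emit:
arm_command(
  moves=[
    [[0,0,0,0,0.4,1,8],[0,0,0,0,0.4,2,8],[0,0,0,0,0.4,3,8],[0,0,0,0,0.4,4,8],[0,0,0,0,0.4,4,8]],
  ],
)

```text
time_s: 18.6
tool_pos: [0.5382, 0.2049, 0.3004]
tcp_rot: [0.976, -0.216, 0.0, -0.0]
wrist_force: [-3.4, -4.8, 11.0]
grip_width: 0.0155
grasp_force: 60.0
```

Emit:
arm_command(
  moves=[
    [[0,0,0,0,0,0.7,8],[0,0,0,0,0,1.4,8],[0,0,0,0,0,2,8],[0,0,0,0,0,2,8],[0,0,0,0,0,2,8]],
  ],
)

```text
time_s: 19.02
tool_pos: [0.5382, 0.2049, 0.2989]
tcp_rot: [0.976, -0.216, 0.0, -0.0]
wrist_force: [-4.0, -4.6, 11.3]
grip_width: 0.0157
grasp_force: 60.0
```

Emit:
arm_command(
  moves=[
    [[0,0,0,0,0,0.5,8],[0,0,0,0,0,1,8],[0,0,0,0,0,1.5,8],[0,0,0,0,0,1.5,8],[0,0,0,0,0,1.5,8]],
  ],
)

```text
time_s: 19.43
tool_pos: [0.5383, 0.2049, 0.2985]
tcp_rot: [0.976, -0.216, 0.0, -0.0]
wrist_force: [-6.7, -5.9, 16.2]
grip_width: 0.0155
grasp_force: 60.0
```

Emit:
arm_command(
  moves=[
    [[0,0,0,0,0,0.5,8],[0,0,0,0,0,0.5,8],[0,0,0,0,0,0.5,8],[0,0,0,0,0,0.5,8]],
  ],
)

```text
time_s: 19.77
tool_pos: [0.5384, 0.2049, 0.2985]
tcp_rot: [0.976, -0.216, 0.0, -0.0]
wrist_force: [-7.6, -6.1, 18.2]
grip_width: 0.0152
grasp_force: 60.0
```

```bash
python3 -c "
from h import *
go(.538,.205,.298,-115)
q=optics.snapshot('side')
for n in('cup','fitted_pointer','knob'): print(n,[(w(q,d['at']).round(4),d['conf']) for d in spotter.pinpoint(n,q)[:2]])
print(job.job_done())"
```

```text
shift [-0.4  0.1  0.5] turn [-0.0003 -0.0006  0.0004] q [ 0.27  0.05  1.91 -0.    1.18  2.28] t 19.7667 az -114.98 pos [0.5384 0.2049 0.2985] F [-7.58 -6.1  18.21] grip 0.015234424177797287 60.00920534133911
cup []
fitted_pointer [(array([0.5276, 0.0766, 0.1424]), 0.52)]
knob [(array([0.5355, 0.2053, 0.0842]), 0.72)]
the job is handed in; nothing more can be done
None
```

I handed the job in at about 20 s: the cup stands upside down on the table, and the knob is home on the spindle, still gripped at 60 N and pressed to its stop with about 18 N. The last camera check did not detect the cup, but earlier ones showed it standing upright, and no verdict came back.

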